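Park the sample tub in the corner of the serving rail

TASK

Push the lidded sample tub along the counter, without lifting or tipping it, until one long side lies flat against the long steel rail and one of its ends touches the steel end block, so that it sits square in the corner they form. Only push it with the fingers, and leave the jar and the cup where they are. Finish with the hand clear of everything.

Things in the scene. Friction and masses are not known exactly. Their poses are not given: they have to be found in the camera images.
- tub: loose food tub to be pushed: straight-sided pale frosted-plastic box, white lid (grey panel on top) flush with its sides, 130 long (own x) x 100 wide (own y) x 60 high, 0.35 to 0.7 kg; slides under a light push. Origin: centre of its underside, on the counter. Starts in front of the rail (its -y side), turned up to 25 degrees from it.
- rail: straight steel bar fixed to the counter, 300 long (own x) x 20 thick (own y) x 30 high. Origin: centre of its underside. Its working face, towards the tub, is at own y = -10 mm. Position and yaw differ each time. The counter in front of it is bare but for the tub and the end block.
- end_block: steel block fixed at one end of the rail, 30 along it (own x, parallel to rail x) x 60 out from it (own y) x 30 high. Origin: centre of its underside, at rail x = +135 or -135 mm (which end varies), rail y = -40 mm. Its working face, towards the rail's middle, is 15 mm from its origin. The rail's other end is open; a fixed white card stand, 130 mm high, stands 65 mm behind it.
- jar: bystander: amber glass jar with a white lid, 60 diameter, 85 high, loose, on the counter at the robot's right. Origin: centre of its underside.
- cup: bystander: empty white plastic portion cup, 60 diameter at the rim, 40 high, loose, on the counter at the robot's right. Origin: centre of its underside.

How it is judged:
At the end, for the whole second after the job is handed in: The tub stands flat and still on the counter in the corner: its long side parallel to the rail within 2 degrees and within 4 mm of the rail's face, its end within 4 mm of the end block's inner face (y of tub in the frame of rail between -0.064 and -0.055 m and angle between the x axis of tub and the x axis of rail, either way round below 0.035 rad and horizontal distance between tub and rail below 0.12 m and (x of tub in the frame of end_block between -0.084 and -0.075 m or x of tub in the frame of end_block between 0.075 and 0.084 m) and height (world z) of tub below 0.004 m and angle between tub's own z axis and vertical below 0.03 rad and linear speed of tub below 0.01 m/s); the robot touches nothing.
It fails at once if the tub is lifted off the counter (height (world z) of tub above 0.012 m).
It fails at once if the tub is tipped by more than 8 degrees (angle between tub's own z axis and vertical above 0.14 rad).
It fails at once if the jar is displaced by more than 20 mm (distance of jar from where it was at the start of the episode above 0.02 m).
It fails at once if the cup is displaced by more than 20 mm (distance of cup from where it was at the start of the episode above 0.02 m).
It also fails if it takes over 54 s, if anything falls off the work surface, if the arm or the gripper's body presses on something with over 40 N, if the wrist force passes 120 N, or if a joint passes its speed limit or range.

ROBOT

A 6-joint arm with a two-finger parallel gripper is mounted at the origin on the work surface. World frame = base frame: x ahead of the robot, y to its left, z up, the work surface at z = 0. Lengths are in m, angles in rad, forces in N, time in s.
With the tool pointing down it reaches from about 0.325 to 0.85 m from the base axis. Payload 15.5 kg.
Tool frame: the origin (TCP) lies midway between the tips of the shut fingers; the grasp point (between the pads) lies 19 mm behind it (manip.grip_point_offset is the z of the grasp point in the tool frame, in m); z points along the fingers, y is the line along which they close (so a half turn about z gives the same grasp; the last joint's range is limited). The gripper opens to 91 mm and grips with 3 to 60 N. Pads are 32 mm wide; open, the fingers measure 118 mm over their backs; the gripper's body (76 mm by 178 mm) begins 60 mm behind the grasp point.
Start: joints at [1.179, 0.494, 1.345, -0, 1.302, -0.096], TCP at [0.183, 0.598, 0.214] pointing down, gripper open.
Joint ranges: [-2.91, 2.91], [-0.82, 2.16], [0.22, 2.67], [-1.22, 4.37], [0.12, 2.79], [-3.08, 3.08]. Speed limits (rad/s): [1.89, 1.89, 2.57, 3.01, 3.01, 3.01].

INTERFACE

Orientations are given as a 3x3 rotation matrix whose columns are the frame's x, y, z axes.
In Python, from bench import manip gives the robot as it stands.
- The arm moves only by the shell command python3 -m pendant 'ROWS' [FORCE]. ROWS is JSON, a list that holds one entry, the list of rows, each a list of 7 numbers: the shift along the world's x, y, z normalised to -1 to 1, where 1 is 120 mm, then the turn, a rotation vector about the world's x, y, z normalised to -1 to 1, where 1 is 180 degrees, then the opening, from 0 (shut) to 1 (fully open). In form: [[[dx, dy, dz, ax, ay, az, grip], ...]]. A call has 1 to 12 rows; each row is the pose to reach, as a shift and turn from the pose commanded when the call began, turning the shorter way round; what a row does not reach only later rows make up. A row lasts 1/8 s, in which the tool goes at most 62.5 mm and 10.7 degrees, less where a joint would pass 70% of its speed; a pose out of reach is approached as far as the arm can. A call with a number of a shift or a turn outside -1 to 1 is refused whole. A call with a gripper value outside its range is refused whole. The fingers move at their own pace and stop on an object; FORCE is the grip in N (left out, the last holds). Time passes only in rows, so rows that repeat a pose let the fingers close. It gives the time, the measured TCP pose, the force, the opening and the grip force at its end, in the units of the state.
- manip.get_obs(): the state, without advancing time (a new reading comes with each control period).
- manip.grab_frame(name): name is "side" or "top" or "wrist"; returns a dict with "pixels" (420x560x3 uint8, red, green, blue), "z_map" (420x560 float32, m along the optical axis (not along the pixel's ray), 0 where there is no reading), "K" (3x3 intrinsics, pixels), "k1" (the pictures are not rectified: a ray, as slopes to the right and down, at radius r is drawn at 1 + k1 r^2 times it, then the intrinsics apply), "world_from_camera" (4x4, takes a point from camera to world coordinates). Camera axes: x right, y down, z forward; pixel columns grow to the right and rows downward; lengths in m; the calibration is good to about 2 mm. A picture is of the moment at which its call begins.
- manip.sign_off(): hands the job in; it is judged then, once.
The state is a dict: "time": time; "joints": joint angles; "joint_vel": joint speeds; "tau": joint torques, N m; "tool_pos": TCP position; "tool_rot": TCP orientation; "contact_force": force on the tool from outside, world axes, zero at the start; "ft_torque": the same for the moment, N m; "width": finger opening in m; "grip_force": force on a finger pad.
Only numpy, scipy, OpenCV 4.12 (cv2) and the standard library are available. Lean on these libraries where they do the work, as an engineer would, in place of code of your own. Each camera call takes 0.05 s, during which the arm holds its last target. There are 200 camera calls.

## Working session

There is one attempt and no reset: what is moved stays moved. The work goes in short steps, Python scripts to look and compute and a shell command to move; the robot and the scene stay as the last step left them, time stands still between calls to the robot, and variables do not carry over. Pictures are saved under pics/ and viewed, at most 10 in all, crops included, and the job is handed in when it is done.

```bash
ls; mkdir -p pics; cat > h.py <<'E'
import numpy as np, cv2
from bench import manip
def cloud(f):
    K=np.array(f["K"]);h,w=f["z_map"].shape
    u,v=np.meshgrid(np.arange(w),np.arange(h))
    d=np.array([f["k1"],0,0,0,0],float)
    p=cv2.undistortPoints(np.stack([u,v],-1).reshape(-1,1,2).astype(float),K,d).reshape(h,w,2)
    z=f["z_map"];P=np.dstack([p*z[...,None],z])
    T=np.array(f["world_from_camera"]);W=P@T[:3,:3].T+T[:3,3];W[z==0]=np.nan
    return W
def grab(n,name):
    f=manip.grab_frame(n);cv2.imwrite(f"pics/{name}.png",f["pixels"][...,::-1]);return f,cloud(f)
E
python3 - <<'E'
from h import *
f,W=grab("top","top0");np.save("top0.npy",W)
f2,W2=grab("side","side0");np.save("side0.npy",W2)
print(f["world_from_camera"],W[210,280],manip.get_obs()["tool_rot"])
a=cv2.imread("pics/top0.png");b=cv2.imread("pics/side0.png")
E
```

```text
pics
[[ 0.02428668 -0.98288259  0.18262525  0.40789387]
 [-0.99935529 -0.02870137 -0.02156909 -0.04152684]
 [ 0.02644147 -0.18198366 -0.98294598  1.06489258]
 [ 0.          0.          0.          1.        ]] [ 0.61316242 -0.04882108  0.00165698] [[-9.56259794e-01  2.92518473e-01 -3.87349585e-04]
 [ 2.92518721e-01  9.56259244e-01 -1.02814555e-03]
 [ 6.96550564e-05 -1.09648125e-03 -9.99999396e-01]]
```

View pics/top0.png

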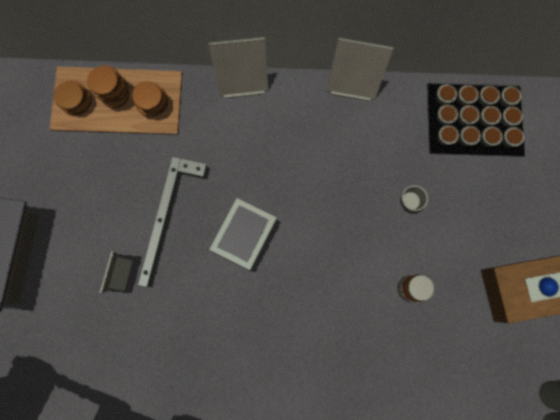

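View pics/side0.png

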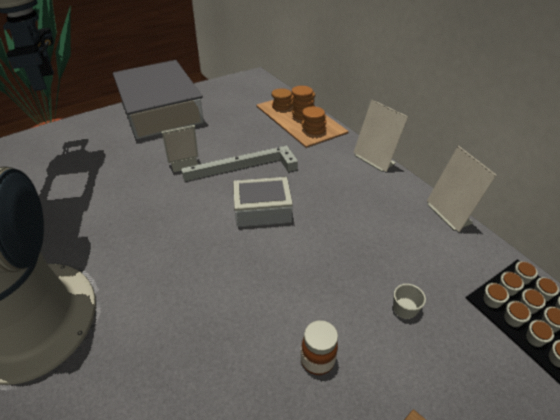

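The top view shows the rail running from (145,285) to (177,160). The end block is at its far end, near (190,168). The tub is centred at about (243,234), with the cup at (414,199) and the jar at (420,288). Next I'll fit these from depth.

```bash
cat >> h.py <<'E'
def rect(W,box,zl,zh):
    r0,r1,c0,c1=box;S=W[r0:r1,c0:c1].reshape(-1,3);m=(S[:,2]>zl)&(S[:,2]<zh)
    S=S[m];(c,s,a)=cv2.minAreaRect((S[:,:2]*1000).astype(np.float32));return np.round(c,1),np.round(s,1),round(a,2),len(S),np.round(np.median(S[:,2]),4)
def px(W,pts,z,f):  # pixel ray to plane z
    K=np.array(f["K"]);p=cv2.undistortPoints(np.array(pts,float).reshape(-1,1,2),K,np.array([f["k1"],0,0,0,0],float)).reshape(-1,2)
    T=np.array(f["world_from_camera"]);d=np.c_[p,np.ones(len(p))]@T[:3,:3].T
    return T[:3,3]+d*((z-T[2,3])/d[:,2])[:,None]
E
python3 - <<'E'
from h import *
W=np.load("top0.npy")
print("tub",rect(W,(190,280,200,285),.05,.075))
print("rail+block",rect(W,(150,295,135,212),.022,.04))
f=manip.grab_frame("top")
print("railcorners px",px(W,[(138.5,285),(149,287),(171,158.5),(206,165),(205,177),(177,173)],.03,f)[:,:2].round(4))
print("tubcorners",px(W,[(238,199),(276,215),(251,269),(211,250)],.06,f)[:,:2].round(4))
print("stand",px(W,[(101,291),(112,253),(133,257)],.0,f)[:,:2].round(3), np.nanmax(W[240:300,95:140,2]))
g=cv2.resize(f["pixels"][140:300,90:290,::-1],None,fx=4,fy=3.75*4/3.75,interpolation=cv2.INTER_CUBIC)
g=cv2.convertScaleAbs(g[:600],alpha=1.3);cv2.imwrite("pics/crop.png",g)
# rail working face: per row band fit of rail points
S=W[150:295,135:180].reshape(-1,3);S=S[(S[:,2]>.024)&(S[:,2]<.036)]
l=cv2.fitLine((S[:,:2]).astype(np.float32),cv2.DIST_HUBER,0,.001,.001).ravel();print("railfit",l,np.degrees(np.arctan2(l[1],l[0])))
E
```

```text
tub (array([548.4,  32.3]), array([100.4, 129.2]), 65.16, 2683, np.float64(0.0604))
rail+block (array([572.4, 195.2]), array([ 80.7, 300.3]), 78.28, 1608, np.float64(0.0297))
railcorners px [[0.4312 0.2568]
 [0.4275 0.2337]
 [0.7214 0.2063]
 [0.7085 0.125 ]
 [0.6798 0.1257]
 [0.6873 0.1902]]
tubcorners [[ 0.624   0.0453]
 [ 0.5904 -0.0399]
 [ 0.4705  0.0106]
 [ 0.5092  0.0987]]
stand [[0.417 0.348]
 [0.502 0.331]
 [0.495 0.283]] 0.12841133711767727
railfit [ 0.98281366 -0.18460044  0.5745237   0.22212937] -10.637839
```

View pics/crop.png

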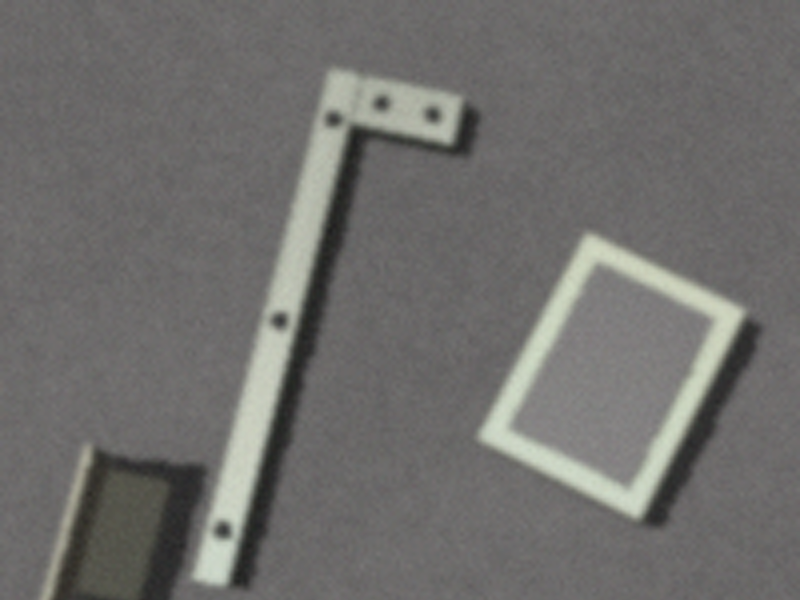

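```bash
R='[[[0.24,-0.46,0,0,0,-0.039,1],[0.48,-0.93,0,0,0,-0.0784,1],[0.48,-0.93,0,0,0,-0.0784,1]]]'
python3 -m pendant '[[[0.24,-0.46,0,0,0,-0.039,1],[0.48,-0.93,0,0,0,-0.0784,1],[0.48,-0.93,0,0,0,-0.0784,1]]]'
python3 -m pendant '[[[0.24,-0.46,0,0,0,-0.039,1],[0.48,-0.93,0,0,0,-0.0784,1],[0.48,-0.93,0,0,0,-0.0784,1]]]'
python3 -m pendant '[[[0.24,-0.46,0,0,0,-0.039,1],[0.48,-0.93,0,0,0,-0.0784,1],[0.48,-0.93,0,0,0,-0.0784,1]]]'
python3 -m pendant '[[[0.24,-0.46,0,0,0,-0.039,1],[0.48,-0.93,0,0,0,-0.0784,1],[0.48,-0.93,0,0,0,-0.0784,1]]]'
python3 -m pendant '[[[0.24,-0.46,0,0,0,-0.039,1],[0.48,-0.93,0,0,0,-0.0784,1],[0.48,-0.93,0,0,0,-0.0784,1]]]'
python3 -m pendant '[[[0.24,-0.46,0,0,0,-0.039,1],[0.48,-0.93,0,0,0,-0.0784,1],[0.48,-0.93,0,0,0,-0.0784,1],[0.48,-0.93,0,0,0,-0.0784,1]]]'
python3 - <<'E'
from h import *
o=manip.get_obs();print(o["tool_rot"][:,:2].round(3))
f,W=grab("top","top1")
print("jarcup px",px(W,[(414,192),(420,287)],.05,f)[:,:2].round(3))
E
```

```text
time: 0.52
tool_pos: [0.2415, 0.4829, 0.2139]
tool_rot: [[-0.854, 0.521, -0.0], [0.521, 0.854, -0.002], [-0.0, -0.002, -1.0]]
contact_force: [-0.4, 0.3, -0.0]
width: 0.0912
grip_force: 0.0
time: 0.9
tool_pos: [0.2992, 0.3721, 0.214]
tool_rot: [[-0.701, 0.713, -0.0], [0.713, 0.701, -0.001], [-0.0, -0.0, -1.0]]
contact_force: [-0.1, -0.0, 0.3]
width: 0.0911
grip_force: 0.0
time: 1.27
tool_pos: [0.3572, 0.2611, 0.214]
tool_rot: [[-0.506, 0.863, 0.0], [0.863, 0.506, -0.0], [-0.0, 0.0, -1.0]]
contact_force: [-0.9, 0.7, 0.1]
width: 0.0908
grip_force: 0.0
time: 1.65
tool_pos: [0.4151, 0.1497, 0.214]
tool_rot: [[-0.281, 0.96, 0.001], [0.96, 0.281, 0.0], [-0.0, 0.001, -1.0]]
contact_force: [-0.3, 0.6, -0.7]
width: 0.0916
grip_force: 0.0
time: 2.02
tool_pos: [0.4729, 0.0385, 0.2139]
tool_rot: [[-0.04, 0.999, 0.001], [0.999, 0.04, -0.0], [-0.0, 0.001, -1.0]]
contact_force: [0.4, 0.8, -0.5]
width: 0.0913
grip_force: 0.0
time: 2.52
tool_pos: [0.5283, -0.0699, 0.2136]
tool_rot: [[0.199, 0.98, -0.001], [0.98, -0.199, 0.001], [0.001, -0.001, -1.0]]
contact_force: [-0.2, 0.2, -0.2]
width: 0.0913
grip_force: 0.0
[[ 0.199  0.98 ]
 [ 0.98  -0.199]
 [ 0.001 -0.001]]
jarcup px [[ 0.654 -0.351]
 [ 0.442 -0.359]]
```

```bash
python3 -m pendant '[[[0,0,-0.4,0,0,0,1],[0,0,-0.8,0,0,0,1],[0,0,-0.83,0,0,-0.001,1],[0,0,-0.83,0,0,-0.001,1]]]' | head -2
python3 -m pendant '[[[0,0,-0.3,0,0,0,1],[0,0,-0.6,0,0,0,1],[0,0,-0.83,0,0,0,1],[0,0,-0.83,0,0,0,1],[0,0,-0.83,0,0,0,1]]]'
python3 -m pendant '[[[0.017,0.082,0,0,0,0,1],[0.034,0.163,0,0,0,0,1],[0.051,0.245,0,0,0,0,1],[0.068,0.326,0,0,0,0,1],[0.085,0.408,0,0,0,0,1],[0.101,0.49,0,0,0,0,1],[0.118,0.571,0,0,0,0,1],[0.135,0.653,0,0,0,0,1]]]'
python3 -m pendant '[[[0.014,0.067,0,0,0,0,1],[0.028,0.135,0,0,0,0,1],[0.042,0.202,0,0,0,0,1],[0.056,0.27,0,0,0,0,1],[0.07,0.337,0,0,0,0,1],[0.084,0.404,0,0,0,0,1],[0.098,0.472,0,0,0,0,1],[0.112,0.539,0,0,0,0,1],[0.126,0.607,0,0,0,0,1],[0.14,0.674,0,0,0,0,1],[0.14,0.674,0,0,0,0,1]]]'
python3 - <<'E'
from h import *
f,W=grab("top","top2");np.save("top2.npy",W)
S=W[140:300,130:260].reshape(-1,3);S=S[(S[:,2]>.055)&(S[:,2]<.066)];print(len(S))
E
```

```text
time: 3.08
tool_pos: [0.5288, -0.0711, 0.1155]
time: 3.7
tool_pos: [0.5296, -0.072, 0.0166]
tool_rot: [[0.205, 0.979, 0.002], [0.979, -0.205, -0.001], [-0.0, 0.003, -1.0]]
contact_force: [1.1, -0.4, -0.9]
width: 0.0914
grip_force: 0.0
time: 4.7
tool_pos: [0.5444, 0.007, 0.0148]
tool_rot: [[0.205, 0.979, -0.001], [0.979, -0.205, -0.0], [-0.001, -0.0, -1.0]]
contact_force: [-0.9, -6.9, 5.6]
width: 0.091
grip_force: 3.6
time: 6.08
tool_pos: [0.561, 0.0882, 0.0146]
tool_rot: [[0.205, 0.979, -0.001], [0.979, -0.205, 0.0], [0.0, -0.001, -1.0]]
contact_force: [0.3, 1.4, 0.1]
width: 0.0914
grip_force: 0.0
82
```

View pics/top2.png

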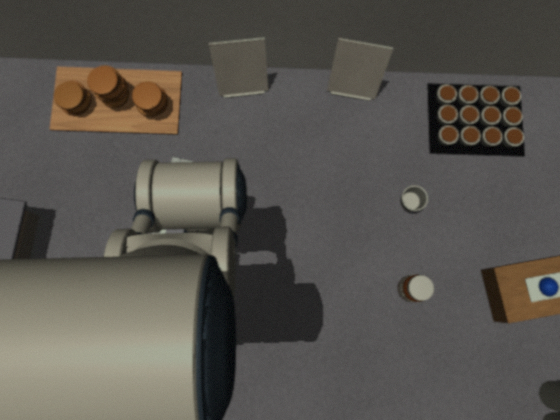

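The arm hides the tub from above, so I'll back off and raise the hand before measuring.

```bash
python3 -m pendant '[[[-0.035,-0.17,0,0,0,0,1],[-0.07,-0.34,0,0,0,0,1],[-0.07,-0.34,0.4,0,0,0,1],[-0.07,-0.34,0.8,0,0,0,1],[-0.07,-0.34,1,0,0,0,1]]]' | head -2
python3 -m pendant '[[[-0.4,-0.2,0.3,0,0,0.06,0.4],[-0.8,-0.2,0.3,0,0,0.12,0.4],[-0.85,-0.2,0.3,0,0,0.18,0.4],[-0.85,-0.2,0.3,0,0,0.24,0.4],[-0.85,-0.2,0.3,0,0,0.25,0.4]]]'
python3 - <<'E'
from h import *
f,W=grab("top","top3");np.save("top3.npy",W)
print("tub",rect(W,(150,280,150,250),.05,.07))
f,W=grab("side","side3");np.save("side3.npy",W)
r=rect(W,(130,230,190,310),.052,.07);print(r)
E
```

```text
time: 6.75
tool_pos: [0.5534, 0.0449, 0.1371]
time: 7.38
tool_pos: [0.4506, 0.0215, 0.1707]
tool_rot: [[-0.546, 0.838, -0.0], [0.838, 0.546, -0.0], [0.0, -0.0, -1.0]]
contact_force: [-0.7, 0.4, -0.2]
width: 0.0439
grip_force: 0.0
tub (array([607.3, 148.9]), array([100.4,  33.9]), 77.15, 616, np.float64(0.0603))
(array([557.4, 156.6]), array([103.7, 130.3]), 76.73, 1045, np.float64(0.0597))
```

View pics/side3.png

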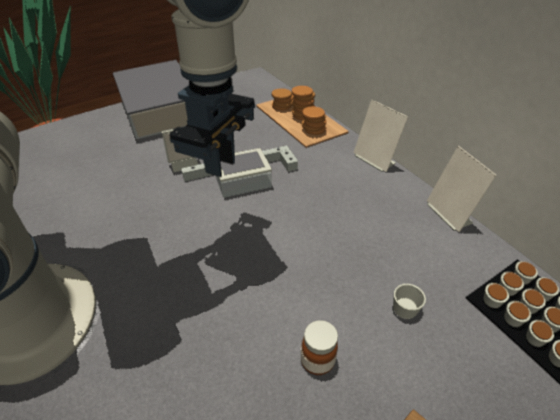

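The side view shows the tub at about (245,170), nearly parallel to the rail and a few mm off it. By fit it needs about 59 mm along the rail and 7 mm towards it. I'll move behind its near end.

```bash
python3 -m pendant '[[[0.02,0.3,0,0,0,0.06,0.4],[0.043,0.64,0,0,0,0.12,0.4],[0.043,0.64,0,0,0,0.1255,0.4]]]' | head -1
python3 -m pendant '[[[0.02,0.3,0,0,0,0.06,0.4],[0.043,0.64,0,0,0,0.12,0.4],[0.043,0.64,0,0,0,0.1255,0.4],[0.043,0.64,0,0,0,0.1255,0.4],[0.043,0.64,0,0,0,0.1255,0.4]]]'
python3 - <<'E'
from h import *
f,W=grab("side","side4")
f,W=grab("top","top4")
print("tub",rect(W,(150,280,150,250),.05,.07))
E
```

```text
time: 7.85
time: 8.48
tool_pos: [0.4613, 0.175, 0.1707]
tool_rot: [[-0.979, 0.206, -0.0], [0.206, 0.979, -0.0], [0.0, -0.0, -1.0]]
contact_force: [-0.7, -0.2, -0.1]
width: 0.037
grip_force: 0.0
tub (array([565. , 158.1]), array([101.3, 121. ]), 77.47, 2297, np.float64(0.0605))
```

View pics/side4.png

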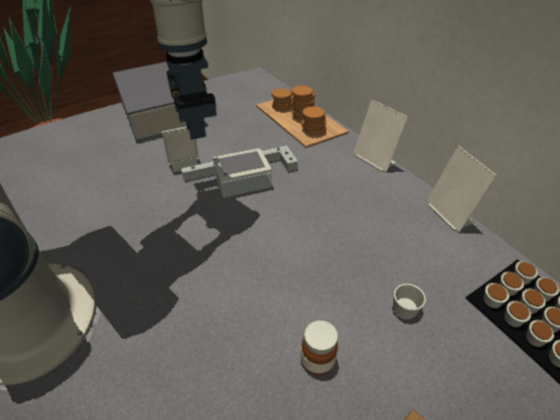

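```bash
python3 -m pendant '[[[0,0,-0.4,0,0,0,0.4],[0,0,-0.8,0,0,0,0.4],[0,0,-1,0,0,0,0.4],[0,0,-1,0,0,0,0.4]]]' | head -2
python3 -m pendant '[[[0,0,-0.3,0,0,0,0.4],[0,0,-0.3,0,0,0,0.4],[0,0,-0.3,0,0,0,0.4]]]'
python3 -m pendant '[[[0.07,-0.015,0,0,0,0,0.4],[0.13,-0.027,0,0,0,0,0.4],[0.18,-0.037,0,0,0,0,0.4],[0.23,-0.048,0,0,0,0,0.4],[0.28,-0.058,0,0,0,0,0.4],[0.33,-0.068,0,0,0,0,0.4],[0.38,-0.079,0,0,0,0,0.4],[0.43,-0.089,0,0,0,0,0.4],[0.48,-0.1,0,0,0,0,0.4],[0.53,-0.11,0,0,0,0,0.4],[0.57,-0.118,0,0,0,0,0.4],[0.6,-0.124,0,0,0,0,0.4]]]'
python3 - <<'E'
from h import *
f,W=grab("top","top5")
print("tub",rect(W,(150,280,150,250),.05,.07))
f,W=grab("side","side5")
print("tub",rect(W,(130,230,190,310),.052,.066))
E
```

```text
time: 9.07
tool_pos: [0.4604, 0.1754, 0.0495]
time: 9.45
tool_pos: [0.4619, 0.1762, 0.0161]
tool_rot: [[-0.979, 0.203, 0.001], [0.203, 0.979, 0.0], [-0.001, 0.001, -1.0]]
contact_force: [-0.2, -0.1, 0.1]
width: 0.0367
grip_force: 0.0
time: 10.95
tool_pos: [0.533, 0.1611, 0.0148]
tool_rot: [[-0.979, 0.203, -0.001], [0.203, 0.979, -0.0], [0.001, -0.0, -1.0]]
contact_force: [-6.8, 0.4, 5.3]
width: 0.0365
grip_force: 3.2
tub (array([624.2, 136.9]), array([ 80.8, 108.6]), 78.84, 944, np.float64(0.0603))
tub (array([561.1, 179.9]), array([139.6, 276. ]), 57.54, 924, np.float64(0.0595))
```

View pics/side5.png

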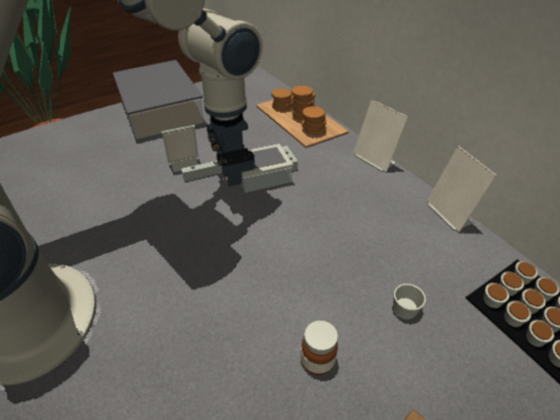

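The tub is near the block at (293,160), with the fingers at its near end. I'll nudge it the last few mm and watch the force.

```bash
python3 -m pendant '[[[0.012,-0.002,0,0,0,0,0.4],[0.024,-0.005,0,0,0,0,0.4],[0.024,-0.005,0,0,0,0,0.4]]]' | grep -E 'pos|force'
python3 -m pendant '[[[0.008,-0.002,0,0,0,0,0.4],[0.016,-0.003,0,0,0,0,0.4],[0.016,-0.003,0,0,0,0,0.4]]]' | grep -E 'pos|force'
```

```text
tool_pos: [0.5361, 0.1606, 0.0147]
contact_force: [-3.7, -0.3, 1.5]
grip_force: 1.6
tool_pos: [0.5364, 0.1605, 0.0147]
contact_force: [-12.0, 4.5, 10.4]
grip_force: 6.5
```

```bash
python3 -m pendant '[[[-0.1,0.02,0,0,0,0,0.4],[-0.326,0.068,0,0,0,0,0.4],[-0.326,0.068,0.4,0,0,0,0.4],[-0.326,0.068,0.8,0,0,0,0.4],[-0.326,0.068,1,0,0,0,0.4],[-0.326,0.068,1,0,0,0,0.4]]]' | grep -E 'pos|force'
python3 -m pendant '[[[0.07,-0.1,0,0,0,-0.05,1],[0.14,-0.2,0,0,0,-0.1,1],[0.22,-0.32,0,0,0,-0.15,1],[0.3,-0.43,0,0,0,-0.2,1],[0.37,-0.54,0,0,0,-0.25,1]]]' | grep -E 'pos|force'
python3 -m pendant '[[[0.07,-0.1,0,0,0,-0.05,1],[0.14,-0.2,0,0,0,-0.1,1],[0.22,-0.32,0,0,0,-0.15,1],[0.3,-0.43,0,0,0,-0.2,1],[0.37,-0.54,0,0,0,-0.25,1],[0.37,-0.54,0,0,0,-0.25,1],[0.37,-0.54,0,0,0,-0.25,1]]]'
python3 - <<'E'
from h import *
f,W=grab("side","side6")
print("tub",rect(W,(140,230,215,290),.052,.066))
f,W=grab("top","top6")
print("tub",rect(W,(150,280,150,250),.05,.07))
E
```

```text
tool_pos: [0.5001, 0.1688, 0.1364]
contact_force: [0.6, -1.0, -0.1]
grip_force: 0.0
tool_pos: [0.5432, 0.1031, 0.1333]
contact_force: [-0.4, -0.0, -0.3]
grip_force: 0.0
time: 14.05
tool_pos: [0.5871, 0.0393, 0.134]
tool_rot: [[0.199, 0.98, -0.001], [0.98, -0.199, 0.0], [-0.0, -0.001, -1.0]]
contact_force: [-0.9, -1.2, 0.5]
width: 0.0912
grip_force: 0.0
tub (array([615. , 146.4]), array([105.1, 131.7]), 77.98, 1102, np.float64(0.0596))
tub (array([593.8, 155. ]), array([97.4, 79.1]), 78.35, 1239, np.float64(0.0606))
```

View pics/top6.png

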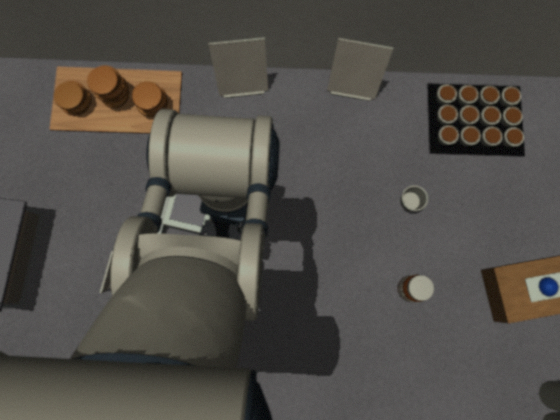

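The top view shows the tub's lid corner at about (185,212), mostly under the arm. The hand is clear, so I'll lower it and press the tub to the rail.

```bash
python3 -m pendant '[[[0,0,-0.4,0,0,0,1],[0,0,-0.8,0,0,0,1],[0,0,-0.99,0,0,-0.001,1],[0,0,-0.99,0,0,-0.001,1],[0,0,-0.99,0,0,-0.001,1]]]' | grep -E 'pos|force'
python3 -m pendant '[[[0.015,0.07,0,0,0,0,1],[0.03,0.14,0,0,0,0,1],[0.045,0.21,0,0,0,0,1],[0.058,0.28,0,0,0,0,1],[0.068,0.33,0,0,0,0,1],[0.075,0.36,0,0,0,0,1],[0.081,0.392,0,0,0,0,1],[0.081,0.392,0,0,0,0,1]]]' | grep -E 'pos|force'
python3 -m pendant '[[[0.003,0.012,0,0,0,0,1],[0.005,0.025,0,0,0,0,1],[0.005,0.025,0,0,0,0,1]]]' | grep -E 'pos|force'
python3 -m pendant '[[[0.003,0.012,0,0,0,0,1],[0.005,0.025,0,0,0,0,1],[0.005,0.025,0,0,0,0,1]]]' | grep -E 'pos|force'
```

```text
tool_pos: [0.5883, 0.0391, 0.017]
contact_force: [0.3, -0.9, -0.1]
grip_force: 0.0
tool_pos: [0.5973, 0.0858, 0.0158]
contact_force: [-0.5, -2.9, 1.3]
grip_force: 1.2
tool_pos: [0.5975, 0.0861, 0.016]
contact_force: [-3.3, -28.4, 7.2]
grip_force: 14.6
tool_pos: [0.5978, 0.0863, 0.0163]
contact_force: [-7.1, -56.8, 15.3]
grip_force: 28.3
```

```bash
python3 -m pendant '[[[-0.006,-0.03,0,0,0,0,1],[-0.015,-0.07,0,0,0,0,1],[-0.08,-0.4,0,0,0,0,1],[-0.08,-0.4,0.5,0,0,0,1],[-0.08,-0.4,1,0,0,0,1],[-0.08,-0.4,1,0,0,0,1]]]' | grep -E 'pos|force'
python3 -m pendant '[[[-0.3,-0.3,0.3,0,0,0,1],[-0.6,-0.6,0.6,0,0,0,1],[-0.9,-0.9,0.8,0,0,0,1],[-0.9,-0.9,0.8,0,0,0,1]]]' | grep -E 'time|pos|force'
python3 -m pendant '[[[-0.1,-0.4,0.3,0,0,0,1],[-0.2,-0.8,0.6,0,0,0,1],[-0.2,-1,0.6,0,0,0,1],[-0.2,-1,0.6,0,0,0,1]]]' | grep -E 'time|pos|force'
python3 - <<'E'
from h import *
f,W=grab("side","side7")
print("tub side",rect(W,(140,230,215,290),.052,.066))
f,W=grab("top","top7")
print("tub",rect(W,(150,280,150,250),.05,.07))
S=W[150:295,135:250].reshape(-1,3);print(np.isfinite(S[:,0]).mean())
g=cv2.resize(f["pixels"][140:280,130:270,::-1],None,fx=4.2,fy=4.2,interpolation=cv2.INTER_CUBIC)
cv2.imwrite("pics/crop7.png",cv2.convertScaleAbs(g,alpha=1.4))
E
```

```text
tool_pos: [0.5918, 0.044, 0.1405]
contact_force: [-0.5, -0.4, -0.7]
grip_force: 0.0
time: 17.77
tool_pos: [0.4798, -0.0657, 0.2331]
contact_force: [-0.5, 0.7, -0.3]
grip_force: 0.0
time: 18.27
tool_pos: [0.4575, -0.185, 0.3031]
contact_force: [0.7, 0.3, 1.0]
grip_force: 0.0
tub side (array([617.6, 148.5]), array([103.5, 129.3]), 81.22, 980, np.float64(0.0598))
tub (array([619.6, 152.9]), array([101.1, 130.4]), 78.62, 2641, np.float64(0.0605))
0.9964617691154423
```

View pics/crop7.png

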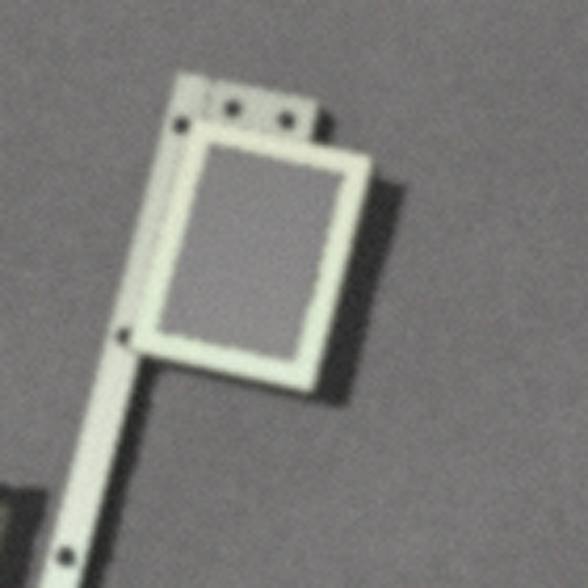

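The crop shows the tub square in the corner: its lid edge lies along the rail from (190,125) to (135,350), and its far end is at the block near (300,145). The fit puts it within about 2 mm and 0.4° of the target, and contact was confirmed by force. The hand is clear.

```bash
python3 -c "
from bench import manip
print(manip.sign_off())"
```

```text
the job is handed in; nothing more can be done
None
```

The tub was pushed into the corner and handed in at about 18 s; the last camera fit put it within about 2 mm and 0.4° of square against the rail and end block, with the hand clear and the jar and cup never approached (no verdict was returned).

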